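# Put the mallet away and shut the bench chest

## Task

Put the mallet away in the green tool chest and shut the lid: ease the mallet over from standing to lying on the bench and let go of it, then take it again nearer its head and lay it flat in the chest's wide bay. Then press the folding lid stay at its brass knee to break the lock, and lower the lid gently by hand until it is fully shut. Do not let the mallet topple or drop, do not let the lid slam, and leave the other things on the bench alone.

Things in the scene. Friction and masses are not known exactly. Their poses are not given: they have to be found in the camera images.
- mallet: Loose wooden mallet, 0.3 kg, standing on its head, handle up. Origin: centre of the end face it stands on; z from there along the handle. Head 100 (x) x 56 (y) x 60 mm (z 0 to 60); handle 28 (x) x 22 mm (y), z 60 to 180. It tips over along its y to lie on a 100 x 60 face, handle level 28 mm up; balance point near z = 52. The bench is clear for 220 mm on its side towards the chest.
- mallet_head (a point): Centre of the mallet's head, 30 mm along z from its origin.
- chest: Green chest fixed to the bench, lid up. Origin: centre of its underside; x to the hinge side, y along the hinge line, z up. 240 (x) x 290 (y) mm, rim at z = 82, walls 9, floor at z = 12. A divider at y = 29 (6 thick, to z = 52) parts the chisels' narrow bay (y > 32) from the empty wide bay (y -136 to 26, x -111 to 111) where the mallet goes, its handle along x, either way round.
- bay (a point): Centre of the wide bay's floor (chest x = 0, y = -55, z = 12 mm).
- lid_hinge (a point): Middle of the hinge line (chest x = 120, y = 0, z = 82 mm).
- lid_edge (a point): Middle of the lid's free edge, half-way through its thickness. The lid is a flat board 240 mm from hinge to free edge, 290 mm wide, 12 mm thick; its inner face lies in the hinge line.
- lid (a joint): Lid angle, rad: 0 as found (locked open, 1.449 rad or 83 deg above level), growing as it is lowered; 1.449 is fully shut, resting on the rim. It cannot be lowered while the stay is locked. Once the knee is broken its stiff hinges hold the lid wherever it is left; lowering it takes about 2 to 5 N at the free edge.
- knee (a joint): Bend of the stay's knee, rad: 0 as found, locked just over centre; it grows as the knee is pushed down and towards the hinge side. Dead centre is at about 0.11; well beyond it (over 0.4) the stay is properly broken, and it folds as the lid comes down (about 2.9 when shut).
- stay_knee (a point): Middle of the brass barrel at the stay's knee, 18 mm in diameter, 30 mm long, parallel to the hinge line, at chest x = 27, y = 112, z = 148 mm as found. The stay is two flat steel links inside the end wall on chest +y. Pressed with 5 to 8 N along chest +x and -z (about 45 deg down, towards the hinge side) it breaks; 35 mm that way bends the knee about 0.7 rad and lowers the lid about 0.1 rad.
- stay_pivot (a point): Lower pivot of the stay on the end wall (chest x = -65, y = 131, z = 42 mm); the knee swings about it at 141 mm.
- glue: Bystander, loose: white glue bottle with an orange cap, 60 mm across, 170 mm tall, standing. Origin under its centre.
- plane: Bystander, loose: small dark steel block plane, 160 x 50 mm, 60 mm high. Origin under its centre.
- screws: Bystander, loose: clear round jar with a steel cap, 68 mm across, 75 mm tall. Origin under its centre.
- tape: Bystander, loose: yellow and black tape measure, 66 x 34 mm, 62 mm high. Origin under its centre.
- sander: Bystander, loose: cork sanding block, 110 x 65 x 38 mm. Origin under its centre.
- brush: Bystander, loose: dust brush lying flat, 160 mm long. Origin under its centre.
- square: Bystander, loose: try square lying flat, dark wooden stock 110 mm, steel blade 160 mm. Origin under its centre.
Mind the look-alikes: they are no part of the job. Of the things that look like the mallet, take the one that is farthest from the robot's base at the start.

How it is judged:
By the outcome, as a careful person would: the job done as asked, in the order asked, and still so for the second after the job is handed in, with the robot touching nothing.
It also fails if it takes over 72 s, if anything falls off the work surface, if the arm or the gripper's body presses on something with over 40 N, if the wrist force passes 120 N, or if a joint passes its speed limit or range.

## Robot

A 6-joint arm with a two-finger parallel gripper is mounted at the origin on the work surface. World frame = base frame: x ahead of the robot, y to its left, z up, the work surface at z = 0. Lengths are in m, angles in degrees, forces in N, time in s.
With the tool pointing down it reaches from about 0.4 to 0.825 m from the base axis. Payload 7 kg.
Tool frame: the origin (TCP) lies at the very end of the fingers, on their centre line; the grasp point (between the pads) lies 19 mm behind it; x points along the fingers, z is the direction in which the jaws open and shut, and the axes are right-handed (so a half turn about x gives the same grasp; the last joint's range is limited). The gripper opens to 88 mm and grips with 3 to 60 N. Pads are 19 mm wide; open, the fingers measure 130 mm over their backs; the gripper's body (78 mm by 193 mm) begins 47 mm behind the grasp point.
Start: joints at [-56.603, 20.546, 0.682, 0, -70.136, -16.507], TCP at [0.196, -0.646, 0.227] pointing down, gripper open.
Joint ranges: [-176.03, 176.03], [-82.01, 121.73], [-58.28, 71.71], [-173.87, 95.51], [-174.79, -0.11], [-173.66, 173.66]. Speed limits (degrees/s): [136.94, 136.94, 172.46, 180, 180, 180].

## Interface

Orientations are given as [roll, pitch, yaw] about the fixed x, y, z axes, in that order (R = Rz(yaw) Ry(pitch) Rx(roll)).
In Python, from plant import * gives the robot as it stands.
- The arm moves only by the tool arm_command, never from a script. Its argument "commands" is one flat list of numbers, 5 for each row, row after row: the shift along the tool's x, y, z in mm, then the turn about the tool's x in degrees, then the opening in per cent of the stroke, from 0 (shut) to 100 (fully open). A call has 1 to 5 rows; each row shifts and turns the pose as measured when the row begins, along the tool's axes as they then stand; what a row does not reach is not made up. A row lasts 1/8 s, in which the tool goes at most 62.5 mm and 10.7 degrees, less where a joint would pass 70% of its speed; a pose out of reach is approached as far as the arm can. A call is refused whole if a number of a shift passes 62.5 or a number of a turn 10.7, either way. A call with a gripper value outside its range is refused whole. The fingers move at their own pace and stop on an object; the grip force is fixed at half the most. Time passes only in rows, so rows that do not move let the fingers close. It gives the time, the measured TCP pose, the force and the opening at its end, in the units of the state.
- get_obs(): the state, without advancing time (a new reading comes with each control period).
- snapshot(name): name is "scene" or "top" or "wrist"; returns a dict with "frame" (400x640x3 uint8, blue, green, red), "fov_y" (degrees; the focal length in pixels is half the picture's height over the tangent of half this angle, whatever the lens; pixels are square), "cx", "cy" (the principal point, pixels), "world_to_cam" (4x4, takes a point from world to camera coordinates). Camera axes: x right, y up, looking along -z (the intrinsics and any distortion apply to the point x, -y, -z); pixel columns grow to the right and rows downward; lengths in m; the calibration is good to about 2 mm. A picture is of the moment at which its call begins. There is no depth.
- close_job(): hands the job in, once; it reports no verdict.
The state is a dict: "clock": time; "joint_pos": joint angles; "qvel": joint speeds; "tau": joint torques, N m; "tool_pos": TCP position; "orientation": TCP orientation; "force": force on the tool from outside, world axes, zero at the start; "moment": the same for the moment, N m; "opening": finger opening in m.
Only numpy, scipy, OpenCV 4.12 (cv2) and the standard library are available. Lean on these libraries where they do the work, as an engineer would, in place of code of your own. Each camera call takes 0.05 s, during which the arm holds its last target. There are 200 camera calls.

## Working session

There is one attempt and no reset: what is moved stays moved. The work goes in short steps, Python scripts to look and compute and a tool call to move; the robot and the scene stay as the last step left them, time stands still between calls to the robot, and variables do not carry over. Pictures are saved under pics/ and viewed, about 8 in all and at most 12, crops included, and the job is handed in when it is done.

Besides the shell and the picture viewer there is one more tool, called as name(argument=value, ...) on one line, values as JSON. arm_command: Moves the arm, as the interface text tells. Its arguments: {"type":"object","properties":{"commands":{"type":"array"}},"required":["commands"]}

```bash
ls; mkdir -p pics; cat > h.py <<'E'
from plant import *
import numpy as np, cv2, json
def snap(name, f):
    s=snapshot(name); cv2.imwrite(f'pics/{f}.png',s['frame'])
    np.savez(f'pics/{f}.npz',**{k:np.asarray(v) for k,v in s.items()}); return s
def load(f): 
    return dict(np.load(f'pics/{f}.npz'))
def foc(s): return 200/np.tan(np.radians(float(s['fov_y']))/2)
def proj(s,P):
    P=np.atleast_2d(P); W=np.array(s['world_to_cam']); c=P@W[:3,:3].T+W[:3,3]
    f=foc(s); return np.c_[s['cx']+f*c[:,0]/-c[:,2], s['cy']+f*-c[:,1]/-c[:,2]]
def onz(s,u,v,z):
    W=np.array(s['world_to_cam']); f=foc(s); R=W[:3,:3]; o=-R.T@W[:3,3]
    d=R.T@np.array([(u-s['cx'])/f,-(v-s['cy'])/f,-1]); return o+d*(z-o[2])/d[2]
E
python3 - <<'E'
from h import *
for n in ['scene','top']:
    s=snap(n,n+'0'); print(n,{k:v for k,v in s.items() if k!='frame'})
a=cv2.imread('pics/scene0.png');b=cv2.imread('pics/top0.png')
print(get_obs())
E
```

```text
pics
scene {'fov_y': 56.943032049043566, 'cx': 316.9312278264957, 'cy': 196.9013845501168, 'world_to_cam': array([[ 0.42665676,  0.90426283, -0.01651502, -0.18689794],
       [-0.69499425,  0.33949371,  0.63381938,  0.2407382 ],
       [ 0.57874605, -0.25894548,  0.77330476, -1.82002377],
       [ 0.        ,  0.        ,  0.        ,  1.        ]])}
top {'fov_y': 57.06112103780739, 'cx': 319.1507821619878, 'cy': 193.18521012133274, 'world_to_cam': array([[-9.82376815e-04, -9.99947455e-01, -1.02040561e-02,
        -3.66210993e-02],
       [ 9.98652132e-01, -1.51052858e-03,  5.18809876e-02,
        -5.17861374e-01],
       [-5.18936751e-02, -1.01393357e-02,  9.98601142e-01,
        -1.48517963e+00],
       [ 0.00000000e+00,  0.00000000e+00,  0.00000000e+00,
         1.00000000e+00]])}
{'clock': 0.1, 'joint_pos': array([-5.66020901e+01,  2.05841086e+01,  6.37677500e-01, -1.84369756e-02,
       -7.01366188e+01, -1.65062651e+01]), 'qvel': array([-0.06708117, -0.18091087,  0.10220793,  0.10981568, -0.03924818,
       -0.00842968]), 'tau': array([-1.77928672e-03, -5.84162414e+01,  2.93749470e+01,  7.01549694e+00,
        1.01886364e-02, -7.48207776e-05]), 'tool_pos': array([ 0.19596182, -0.64544943,  0.22574034]), 'orientation': array([  4.71899247,  89.91516006, 111.60436025]), 'force': array([-0.58780834,  0.09487   ,  0.41943844]), 'moment': array([-0.01667583,  0.00166838, -0.02629502]), 'opening': 0.08772610577360185}
```

View pics/scene0.png

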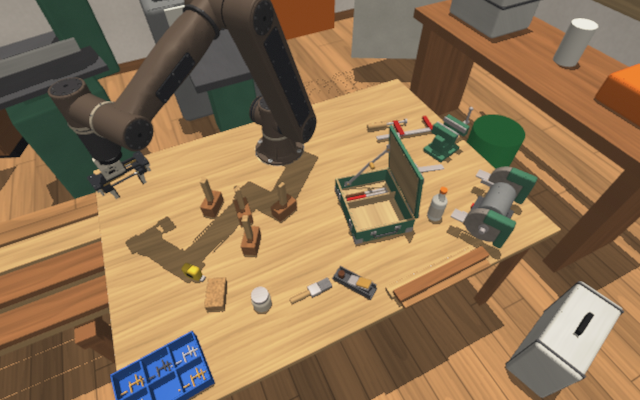

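View pics/top0.png

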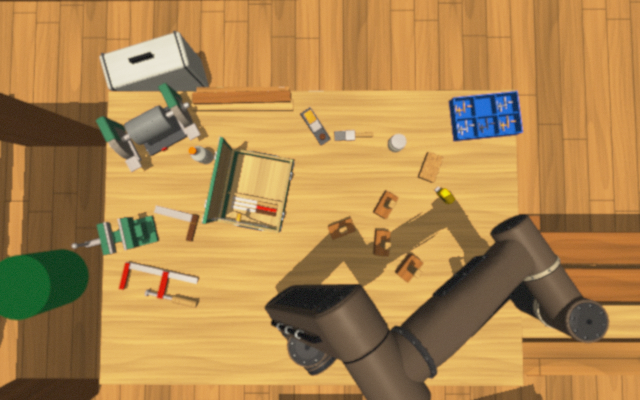

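```bash
python3 - <<'E'
from h import *
s=load('top0')
print('base',proj(s,[0,0,0]))
for p in [(386,205),(342,228),(382,242),(409,266)]:
    q=onz(s,*p,.06); print(p,q.round(3),np.hypot(*q[:2]).round(3))
t=load('top0')['frame'];c=load('scene0')['frame']
a=cv2.resize(t[130:240,190:300],None,fx=5,fy=5,interpolation=3)   # chest
b=cv2.resize(t[180:290,325:435],None,fx=5,fy=5,interpolation=3)
cv2.imwrite('pics/ctop.png',b)
x=cv2.resize(c[170:260,190:310],None,fx=4,fy=4,interpolation=3)
y=cv2.resize(t[180:290,320:430],None,fx=3.6,fy=3.6,interpolation=3)[:360]
z=np.zeros((360+0,876-480 if 0 else y.shape[1],3),np.uint8);z[:y.shape[0]]=y[:360]
cv2.imwrite('pics/mal.png',np.hstack([x,z])[:, :800])
E
```

```text
base [[310.07956058 321.46195112]]
(386, 205) [ 0.468 -0.301  0.06 ] 0.557
(342, 228) [ 0.378 -0.127  0.06 ] 0.399
(382, 242) [ 0.324 -0.283  0.06 ] 0.43
(409, 266) [ 0.231 -0.388  0.06 ] 0.451
```

View pics/mal.png

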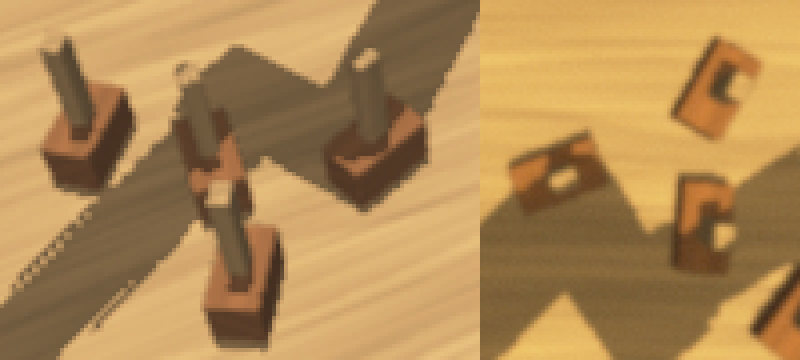

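```bash
python3 - <<'E'
from h import *
t=load('top0')['frame'];c=load('scene0')['frame']
a=cv2.resize(t[130:240,190:305],None,fx=3.4,fy=3.4,interpolation=2)
b=cv2.resize(c[120:250,325:435],None,fx=3.6,fy=3.6,interpolation=2)
h=max(a.shape[0],b.shape[0]); pad=lambda i:np.vstack([i,np.zeros((h-i.shape[0],i.shape[1],3),np.uint8)])
o=np.hstack([pad(a),pad(b)]);print(a.shape,b.shape,o.shape);cv2.imwrite('pics/chest.png',o)
E
```

```text
(374, 391, 3) (468, 396, 3) (468, 787, 3)
```

View pics/chest.png

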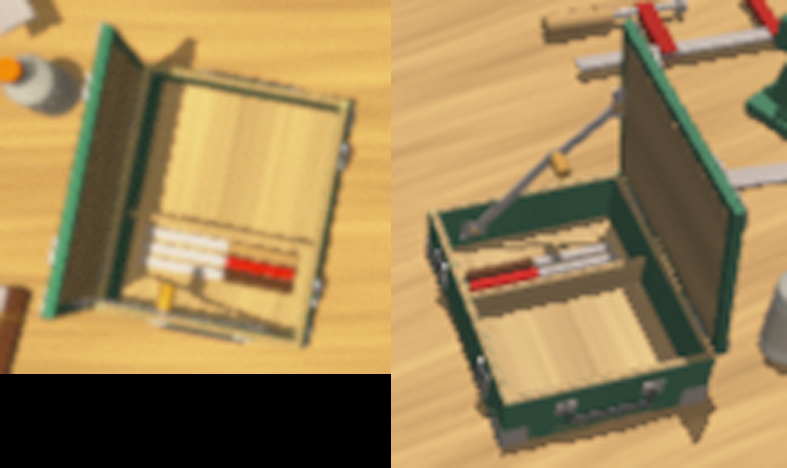

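```bash
cat > chest.py <<'E'
from h import *
def Tc(p,P):
    a=p[2];P=np.atleast_2d(P)*1e-3
    return np.c_[p[0]+np.cos(a)*P[:,0]-np.sin(a)*P[:,1],p[1]+np.sin(a)*P[:,0]+np.cos(a)*P[:,1],P[:,2]]
E
python3 - <<'E'
from chest import *
from scipy.optimize import least_squares
t=load('top0');c=load('scene0')
# lid free edge mid, inner face in hinge line, outer face +12
A=np.radians(83);fe=lambda y,d: [120-240*np.cos(A)+d*np.sin(A),y,82+240*np.sin(A)+d*np.cos(A)]
T=[((352,100),(-120,-145,82)),((303,343),(-120,145,82)),((148,68),(120,-145,82)),((107,27),fe(-145,6)),((45,315),fe(145,6)),((165,296),(27,112,148))]
S=[((430,213),(-120,145,82)),((503,402),(-120,-145,82)),((713,355),(120,-145,82)),((560,163),(27,112,148)),((628,25),fe(145,6)),((742,212),fe(-145,6))]
tp=np.array([[u/3.4+190,v/3.4+130] for (u,v),_ in T]);sp=np.array([[(u-391)/3.6+325,v/3.6+120] for (u,v),_ in S])
TP=np.array([q for _,q in T]);SP=np.array([q for _,q in S])
def res(p,full=0):
    a=proj(t,Tc(p,TP))-tp;b=proj(c,Tc(p,SP))-sp
    return (a,b) if full else np.r_[a.ravel(),b.ravel()]
r=least_squares(res,[.5,.17,np.radians(95)],loss='soft_l1');print(r.x,np.degrees(r.x[2]));a,b=res(r.x,1);print(a.round(1),b.round(1))
np.save('chest.npy',r.x)
for n,P in dict(bay=(0,-55,12),knee=(27,112,148),edge=fe(0,6)).items():print(n,Tc(r.x,P).round(3),np.hypot(*Tc(r.x,P)[0,:2]).round(3))
# mallet rough
mp=np.array([[ (u-480)/3.6+320,v/3.6+180] for u,v in [(717,38),(760,65),(722,138),(672,113)]])
for m in mp: print(onz(t,*m,.06).round(4))
E
```

```text
[0.52816976 0.21167821 1.37792975] 78.94955896667626
[[-1.  -0.2]
 [-1.2  1.4]
 [-1.  -2.3]
 [ 0.  -1.8]
 [-0.   0.8]
 [ 0.1 -0.2]] [[-1.  -1.4]
 [-0.2  0.8]
 [ 0.4  0.6]
 [-0.4  0.6]
 [-0.7 -1.7]
 [-0.8  0.3]]
bay [[0.582 0.201 0.012]] 0.616
knee [[0.423 0.26  0.148]] 0.497
edge [[0.547 0.307 0.321]] 0.627
[ 0.5254 -0.3005  0.06  ]
[ 0.4957 -0.3471  0.06  ]
[ 0.4162 -0.3048  0.06  ]
[ 0.4434 -0.2506  0.06  ]
```

```bash
cat >> chest.py <<'E'
from scipy.spatial.transform import Rotation as Ro
def pose():
    o=get_obs(); return np.array(o['tool_pos']),Ro.from_euler('xyz',o['orientation'],degrees=True).as_matrix(),o
def goto(p,ang):
    "tool-frame shift (mm) from the present pose, and turn about tool x so that tool z is at ang (mod 180)"
    q,R,o=pose(); d=R.T@(np.array(p)-q)*1e3; a=np.degrees(np.arctan2(R[1,2],R[0,2]))
    t=-((ang-a+90)%180-90); n=int(np.ceil(max(np.linalg.norm(d)/60,abs(t)/10.5)))
    print('clock',round(o['clock'],2),'pos',q.round(4),'zang',a.round(2),'xax',R[:,0].round(3),'F',np.round(o['force'],1),'open',round(o['opening'],4))
    print(' shift',d.round(1),'turn',round(t,1),'rows',n,'j',np.round(o['joint_pos'],0)); return d,t
E
python3 - <<'E'
from chest import *
s=snap('wrist','w0');q,R,o=pose();W=s['world_to_cam'];print('fov',s['fov_y'],s['cx'],s['cy'])
print('cam in tool',(R.T@(-W[:3,:3].T@W[:3,3]-q)).round(4),'look',(R.T@-W[2,:3]).round(3),'up',(R.T@W[1,:3]).round(3))
goto([.47,-.301,.30],-30)
E
```

```text
fov 70.19303359815554 319.8328783949138 196.4095722157886
cam in tool [-0.1595  0.0665 -0.0006] look [ 0.968 -0.252  0.   ] up [0.252 0.968 0.001]
clock 0.15 pos [ 0.196  -0.6455  0.2258] zang 106.89 xax [-0.     0.001 -1.   ] F [-0.  -0.7  0.1] open 0.0878
 shift [ -73.9 -362.3  250.2] turn -43.1 rows 8 j [-57.  21.   1.  -0. -70. -17.]
```

arm_command(commands=[-15,-45,31,0,100,-15,-45,31,0,100,-15,-45,31,0,100,-15,-45,31,0,100,-14,-45,31,0,100])

```text
clock: 0.78
tool_pos: [0.3681, -0.4278, 0.2978]
orientation: [19.2, 89.5, 125.7]
force: [0.8, -0.8, 0.1]
opening: 0.0874
```

arm_command(commands=[0,-45,31,0,100,0,-46,32,0,100,0,-46,32,0,100,0,0,0,-10,100,0,0,0,-10,100])

```text
clock: 1.4
tool_pos: [0.4777, -0.2892, 0.2991]
orientation: [-11.8, 89.6, 115.5]
force: [0.6, -0.2, -0.5]
opening: 0.0878
```

arm_command(commands=[0,0,0,-10,100,0,0,0,-10,100,0,0,0,-3,100,0,0,0,0,100])

```text
clock: 1.9
tool_pos: [0.4775, -0.2881, 0.2981]
orientation: [-27.8, 89.5, 123.4]
force: [-1.1, -0.4, 0.8]
opening: 0.0876
```

```bash
python3 - <<'E'
from chest import *
s=snap('wrist','w1'); goto([.47,-.301,.30],-30)
# predicted model
def M(c,y):
    y=np.radians(y);X=np.array([np.cos(y),np.sin(y),0]);Y=np.array([-X[1],X[0],0]);Z=np.array([0,0,1]);c=np.r_[c,0]
    P=[[a,b,z] for z in(0,60) for a,b in((-50,-28),(50,-28),(50,28),(-50,28))]+[[a,b,180] for a,b in((-14,-11),(14,-11),(14,11),(-14,11))]
    return np.array([c+(X*p[0]+Y*p[1]+Z*p[2])*1e-3 for p in P])
print(proj(s,M([.47,-.301],-30)).round(0))
E
```

```text
clock 1.95 pos [ 0.4775 -0.2881  0.2981] zang 151.19 xax [-0.005  0.007 -1.   ] F [ 0.1 -0.8  0.6] open 0.0874
 shift [-2.  14.9  0.4] turn 1.2 rows 1 j [-11.   8.  -7.  -0. -76. -17.]
[[351. 138.]
 [288. 137.]
 [288. 172.]
 [350. 173.]
 [356. 140.]
 [284. 139.]
 [284. 179.]
 [354. 180.]
 [335. 165.]
 [307. 165.]
 [306. 187.]
 [334. 187.]]
```

View pics/w1.png

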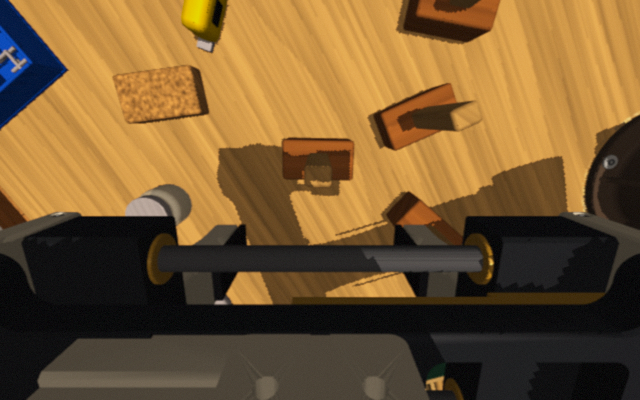

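```bash
python3 - <<'E'
from h import *
f=load('w1')['frame'];cv2.imwrite('pics/w1c.png',cv2.resize(f[125:215,265:375],None,fx=6,fy=6,interpolation=2))
E
```

```text
(no output)
```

View pics/w1c.png

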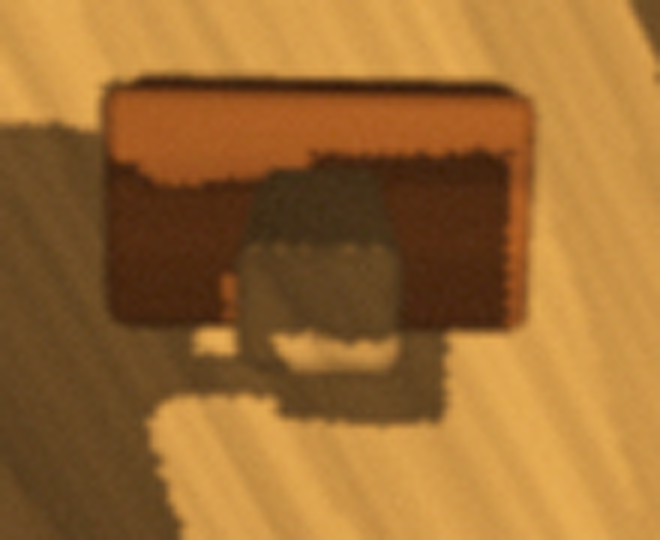

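```bash
python3 - <<'E'
from chest import *
s=load('w1')
f=lambda L,z:[onz(s,u/6+265,v/6+125,z) for u,v in L]
H=np.array(f([(108,86),(532,94),(524,328),(109,325)],.06));T=np.array(f([(243,247),(400,247),(399,371),(240,370)],.18))
for n,A in(('head',H),('top',T)):
    d=A[1]-A[0];e=A[2]-A[3];print(n,A.mean(0).round(4),'yaw',np.degrees(np.arctan2(d[1],d[0])).round(1),np.degrees(np.arctan2(e[1],e[0])).round(1),'size',np.linalg.norm(d).round(4),np.linalg.norm(e).round(4),np.linalg.norm(A[0]-A[3]).round(4))
goto([*(T.mean(0)[:2]),.131],-30)
E
```

```text
head [ 0.4719 -0.3021  0.06  ] yaw 150.1 150.7 size 0.097 0.0984 0.0556
top [ 0.472  -0.3018  0.18  ] yaw 151.1 150.7 size 0.0257 0.0265 0.0206
clock 1.95 pos [ 0.4775 -0.2881  0.2981] zang 151.19 xax [-0.005  0.007 -1.   ] F [ 0.1 -0.8  0.6] open 0.0874
 shift [167.   15.3  -3.1] turn 1.2 rows 3 j [-11.   8.  -7.  -0. -76. -17.]
```

arm_command(commands=[0,15,-3,0.5,100,0,0,0,0,100,50,0,0,0,100,50,0,0,0,100])

```text
clock: 2.45
tool_pos: [0.4746, -0.3048, 0.1999]
orientation: [-100.7, 89.7, 49.7]
force: [-0.1, 0.6, -1.4]
opening: 0.088
```

```bash
python3 - <<'E'
from chest import *
goto([.472,-.302,.131],-29.4)
E
```

```text
clock 2.45 pos [ 0.4746 -0.3048  0.1999] zang 150.42 xax [ 0.004  0.004 -1.   ] F [-0.1  0.6 -1.4] open 0.088
 shift [68.9 -0.8  3.7] turn -0.2 rows 2 j [-13.  11. -16.  -0. -63. -16.]
```

arm_command(commands=[35,0,3,0,100,30,0,1,0,100,4,0,0,0,100,0,0,0,0,100])

```text
clock: 2.95
tool_pos: [0.469, -0.3028, 0.1263]
orientation: [-45.9, 89.7, 104.3]
force: [0.1, -0.3, 1.1]
opening: 0.0876
```

```bash
python3 - <<'E'
from chest import *
goto([.472,-.302,.131],-29.4)
E
```

```text
clock 2.95 pos [ 0.469  -0.3028  0.1263] zang 150.21 xax [-0.001  0.006 -1.   ] F [ 0.1 -0.3  1.1] open 0.0876
 shift [-4.7 -2.2 -2.2] turn -0.4 rows 1 j [-13.  15. -22.  -0. -54. -17.]
```

arm_command(commands=[-4,-2,-2,0,100,0,0,0,0,100])

```text
clock: 3.2
tool_pos: [0.4735, -0.3027, 0.1332]
orientation: [-89.1, 89.7, 61.1]
force: [0.2, 0.3, -0.3]
opening: 0.088
```

```bash
python3 - <<'E'
from chest import *
goto([.472,-.302,.131],-29.4)
E
```

```text
clock 3.2 pos [ 0.4735 -0.3027  0.1332] zang 150.21 xax [ 0.002  0.004 -1.   ] F [ 0.2  0.3 -0.3] open 0.088
 shift [2.2 0.1 1.7] turn -0.4 rows 1 j [-13.  15. -21.  -0. -54. -17.]
```

arm_command(commands=[0,0,1.5,0,50,0,0,0,0,38,0,0,0,0,30,0,0,0,0,0,0,0,0,0,0])

```text
clock: 3.82
tool_pos: [0.4726, -0.302, 0.1346]
orientation: [-111.1, 89.7, 39.1]
force: [-0.3, 1.1, -0.8]
opening: 0.0432
```

```bash
python3 - <<'E'
from chest import *
goto([.472,-.302,.131],-29.4)
s=snap('wrist','w2');snap('scene','s2');print(proj(s,[[.472,-.302,.18]]))
E
```

```text
clock 3.83 pos [ 0.4726 -0.302   0.1346] zang 150.21 xax [ 0.005  0.004 -1.   ] F [-0.3  1.1 -0.8] open 0.0432
 shift [3.6 0.3 0.6] turn -0.4 rows 1 j [-13.  14. -21.  -0. -54. -17.]
[[323.88456365 277.1326827 ]]
```

arm_command(commands=[0,0,0,0,0,0,0,0,0,0,0,0,0,0,0,0,0,0,0,0])

```text
clock: 4.42
tool_pos: [0.4725, -0.3019, 0.1343]
orientation: [-105.8, 89.7, 44.4]
force: [-0.5, -0.9, -0.3]
opening: 0.028
```

```bash
cat > arc.py <<'E'
from chest import *
import sys,os
q,R,o=pose(); Y=-R[:,1]; Y[2]=0; Y/=np.linalg.norm(Y)
g=q-R[:,0]*.019
if not os.path.exists('arc.npz') : np.savez('arc.npz',h=g[2],E=g[:2]+.028*Y[:2],Y=Y)
k=np.load('arc.npz'); h=k['h'];E=k['E'];Y=k['Y'];r=np.hypot(.028,h)
rel=g[:2]-E;p=rel@Y[:2];ph=np.degrees(np.arctan2(g[2],p));th=100.4-ph if 0 else np.degrees(np.arctan2(h,-.028))-ph
print('tilt',th.round(1),'r err mm',((np.hypot(p,g[2])-r)*1e3).round(1))
d=float(sys.argv[1]);n=int(sys.argv[2]);prev=g
for i in range(1,n+1):
    f=np.radians(ph-d*i); t=np.r_[E+r*np.cos(f)*Y[:2],r*np.sin(f)]
    if i==n: goto(t+R[:,0]*.019,np.degrees(np.arctan2(R[1,2],R[0,2])))
    print((R.T@(t-prev)*1e3).round(1)); prev=t
E
python3 arc.py 3 10
```

```text
tilt 0.0 r err mm 0.0
[-1.2 -8.1 -0. ]
[-0.8 -8.1 -0. ]
[-0.4 -8.2 -0. ]
[ 0.1 -8.2  0. ]
[ 0.5 -8.1  0. ]
[ 0.9 -8.1  0. ]
[ 1.3 -8.   0. ]
[ 1.8 -8.   0. ]
[ 2.2 -7.9  0. ]
clock 4.42 pos [ 0.4725 -0.3019  0.1343] zang 150.21 xax [ 0.004  0.004 -1.   ] F [-0.5 -0.9 -0.3] open 0.028
 shift [  7.  -80.4   0. ] turn -0.0 rows 2 j [-13.  14. -21.  -0. -54. -17.]
[ 2.6 -7.7  0. ]
```

arm_command(commands=[-1.2,-8,0,0,0,-0.8,-8,0,0,0,-0.4,-8,0,0,0,0,-8,0,0,0,0.5,-8,0,0,0])

```text
clock: 5.05
tool_pos: [0.4927, -0.2643, 0.1353]
orientation: [-80.0, 89.7, 70.2]
force: [-0.5, -0.1, -3.0]
opening: 0.0282
```

```bash
python3 arc.py 3 10
```

```text
tilt 15.8 r err mm -0.8
[ 0.2 -8.2 -1.1]
[ 1.5 -8.   0. ]
[ 1.9 -7.9  0. ]
[ 2.3 -7.8  0. ]
[ 2.7 -7.7  0. ]
[ 3.1 -7.6  0. ]
[ 3.5 -7.4  0. ]
[ 3.9 -7.2  0. ]
[ 4.2 -7.   0. ]
clock 5.05 pos [ 0.4927 -0.2643  0.1353] zang 150.16 xax [ 0.002  0.005 -1.   ] F [-0.5 -0.1 -3. ] open 0.0282
 shift [ 27.8 -75.5  -1.1] turn -0.0 rows 2 j [ -8.  14. -21.  -0. -55. -21.]
[ 4.6 -6.7  0. ]
```

arm_command(commands=[1.2,-8,-1,0,0,2,-8,0,0,0,2,-8,0,0,0,2.3,-7.8,0,0,0,2.7,-7.7,0,0,0])

```text
clock: 5.68
tool_pos: [0.5118, -0.2329, 0.1346]
orientation: [93.8, 89.7, -115.8]
force: [-6.6, 0.7, 16.1]
opening: 0.028
```

```bash
python3 arc.py 3 10; python3 -c "
from h import *
snap('scene','s3')"
```

```text
tilt 28.9 r err mm 6.2
[ 8.6 -5.7 -0.2]
[ 3.2 -7.5 -0. ]
[ 3.6 -7.3 -0. ]
[ 3.9 -7.1 -0. ]
[ 4.3 -6.9 -0. ]
[ 4.7 -6.7 -0. ]
[ 5.  -6.4 -0. ]
[ 5.3 -6.2 -0. ]
[ 5.6 -5.9 -0. ]
clock 5.67 pos [ 0.5118 -0.2329  0.1346] zang 150.4 xax [-0.002 -0.004 -1.   ] F [-6.6  0.7 16.1] open 0.028
 shift [ 50.2 -65.5  -0.3] turn -0.0 rows 2 j [ -4.  15. -21.   0. -55. -25.]
[ 5.9 -5.6 -0. ]
```

```bash
python3 - <<'E'
from h import *
f=load('s3')['frame'];cv2.imwrite('pics/s3c.png',cv2.resize(f[140:260,190:330],None,fx=5,fy=5,interpolation=2))
E
```

```text
(no output)
```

View pics/s3c.png

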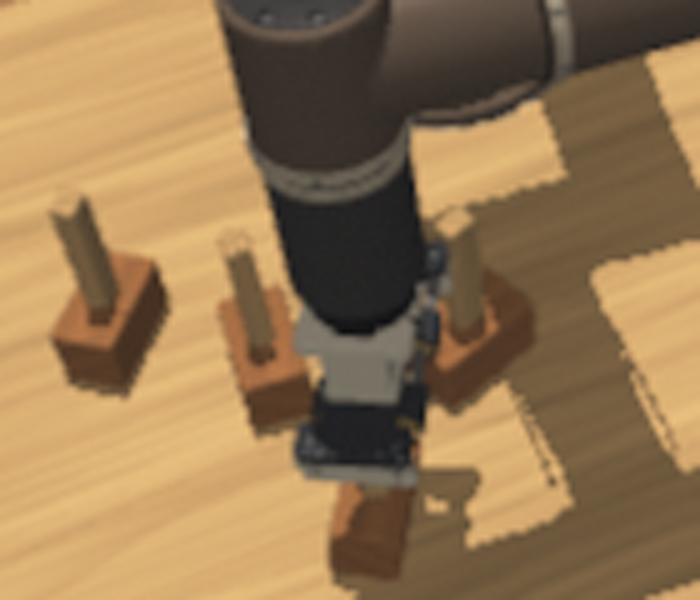

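```bash
python3 - <<'E'
from chest import *
s=load('s3');k=np.load('arc.npz');Y=k['Y'];X=np.array([Y[1],-Y[0],0]);Z=np.array([0,0,1.])
def M(E,th):
    t=np.radians(th);P=[[a,b,z] for z in(0,60) for a,b in((-50,-28),(50,-28),(50,28),(-50,28))]
    out=[]
    for a,b,z in P:
        yy=b-28;y=yy*np.cos(t)+z*np.sin(t);zz=-yy*np.sin(t)+z*np.cos(t)
        out.append(np.r_[E,0]+(X*a+Y*y+Z*zz)*1e-3)
    return np.array(out)
for sl,th in((0,0),(0,29),(.072,0),(.05,0),(.06,5),(.05,10),(.04,15)):
    p=(proj(s,M(k['E']+Y[:2]*sl,th))-[190,140])*5; print(sl,th,p.round(0).tolist())
w=snap('wrist','w3');f=w['frame'];cv2.imwrite('pics/w3c.png',f[0:330,100:560])
E
```

```text
0 0 [[288.0, 469.0], [263.0, 576.0], [333.0, 580.0], [356.0, 473.0], [276.0, 427.0], [249.0, 535.0], [322.0, 540.0], [346.0, 430.0]]
0 29 [[291.0, 451.0], [265.0, 558.0], [333.0, 580.0], [356.0, 473.0], [317.0, 415.0], [292.0, 524.0], [361.0, 547.0], [383.0, 438.0]]
0.072 0 [[375.0, 474.0], [354.0, 581.0], [425.0, 586.0], [444.0, 478.0], [366.0, 432.0], [343.0, 541.0], [417.0, 545.0], [436.0, 436.0]]
0.05 0 [[348.0, 472.0], [326.0, 580.0], [397.0, 584.0], [417.0, 476.0], [338.0, 430.0], [314.0, 539.0], [388.0, 544.0], [408.0, 434.0]]
0.06 5 [[360.0, 470.0], [338.0, 577.0], [410.0, 585.0], [429.0, 477.0], [357.0, 428.0], [333.0, 537.0], [408.0, 545.0], [428.0, 435.0]]
0.05 10 [[348.0, 466.0], [325.0, 573.0], [397.0, 584.0], [417.0, 476.0], [351.0, 424.0], [327.0, 534.0], [401.0, 545.0], [422.0, 435.0]]
0.04 15 [[336.0, 462.0], [313.0, 570.0], [384.0, 583.0], [404.0, 476.0], [345.0, 421.0], [321.0, 531.0], [395.0, 545.0], [416.0, 436.0]]
```

View pics/w3c.png

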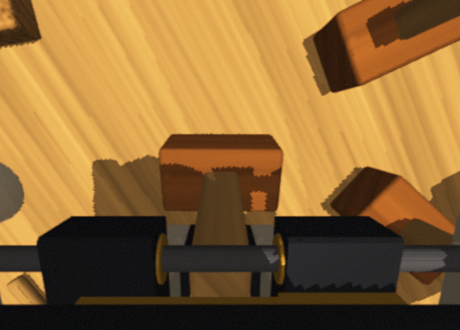

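```bash
cat > fit.py <<'E'
from chest import *
from scipy.optimize import least_squares
k=np.load('arc.npz');Y=k['Y'];X=np.array([Y[1],-Y[0],0]);Z=np.array([0,0,1.])
def M(E,th,P):
    t=np.radians(th);out=[]
    for a,b,z in P:
        yy=b-28;y=yy*np.cos(t)+z*np.sin(t);zz=-yy*np.sin(t)+z*np.cos(t)
        out.append(np.r_[E,0]+(X*a+Y*y+Z*zz)*1e-3)
    return np.array(out)
E
python3 - <<'E'
from fit import *
s=load('w3')
obs=np.array([[268,135],[377,135],[260,150],[383,150],[262,210],[380,210]])
P=[(a,b,z) for b,z in((-28,0),(-28,60),(28,60)) for a in(50,-50)]
pr=proj(s,M(k['E']+Y[:2]*.05,8,P)); print(pr.round(0).tolist())
if pr[0,0]>pr[1,0]: P=[(-a,b,z) for a,b,z in P]
f=lambda p:(proj(s,M(k['E']+Y[:2]*p[0]+X[:2]*p[2],p[1],P))-obs).ravel()
r=least_squares(f,[.05,8,0]);print(r.x,f(r.x).reshape(-1,2).round(1))
q,R,o=pose();g=q-R[:,0]*.019;p=(g[:2]-k['E'])@Y[:2]-r.x[0];t=np.radians(r.x[1])
print('grip rel edge',p,g[2],'mallet y,z of grip',28e-3+p*np.cos(t)-g[2]*np.sin(t),p*np.sin(t)+g[2]*np.cos(t), 'F',o['force'])
E
```

```text
[[270.0, 133.0], [372.0, 133.0], [258.0, 146.0], [385.0, 146.0], [263.0, 210.0], [379.0, 211.0]]
[ 5.10637131e-02  8.75954518e+00 -2.44800034e-04] [[ 2.6 -1.1]
 [-4.6 -0.8]
 [-1.6 -1.6]
 [ 2.3 -1.2]
 [ 1.7  2.2]
 [-0.7  2.6]]
grip rel edge 0.0010883591393254788 0.15356455848138742 mallet y,z of grip 0.00568961905731117 0.15193914916634133 F [-5.5665466   0.80821281 16.25948269]
```

```bash
cat > arc2.py <<'E'
from chest import *
import sys
q,R,o=pose();k=np.load('arc.npz');Y=k['Y'];E=k['E']+.051*Y[:2]
g=q-R[:,0]*.019;p=(g[:2]-E)@Y[:2];z=g[2];r=.1546
print('clock',round(o['clock'],2),'p',p.round(4),'z',z.round(4),'F',np.round(o['force'],1),'tilt by p',(100.4-np.degrees(np.arccos(p/r))).round(1),'tilt by z',(100.4-np.degrees(np.arcsin(min(1,z/r)))).round(1),'xax',R[:,0].round(3))
E
python3 arc2.py
```

```text
clock 5.78 p 0.0012 z 0.1536 F [-5.6  0.8 16.3] tilt by p 10.8 tilt by z 17.0 xax [-0.002 -0.004 -1.   ]
```

arm_command(commands=[1.5,-7,0,0,0,2,-7,0,0,0,2,-7,0,0,0])

```text
clock: 6.15
tool_pos: [0.5221, -0.2153, 0.133]
orientation: [103.0, 89.5, -106.5]
force: [-4.0, -0.9, 7.7]
opening: 0.0277
```

```bash
python3 arc2.py
```

```text
clock 6.15 p 0.0211 z 0.152 F [-4.  -0.9  7.7] tilt by p 18.3 tilt by z 21.0 xax [-0.002 -0.008 -1.   ]
```

arm_command(commands=[2,-8,0,0,0,2.5,-8,0,0,0,3,-8,0,0,0,3.2,-7.5,0,0,0,3.5,-7.5,0,0,0])

```text
clock: 6.78
tool_pos: [0.5418, -0.1807, 0.1223]
orientation: [103.4, 89.3, -106.0]
force: [-2.5, 1.4, 5.8]
opening: 0.0281
```

```bash
python3 arc2.py; python3 -c "
from h import *
s=snap('wrist','w4');cv2.imwrite('pics/w4c.png',s['frame'][0:300,140:520])"
```

```text
clock 6.78 p 0.061 z 0.1413 F [-2.5  1.4  5.8] tilt by p 33.6 tilt by z 34.3 xax [-0.003 -0.012 -1.   ]
```

View pics/w4c.png

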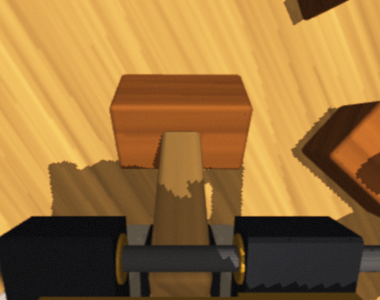

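arm_command(commands=[3.8,-7.5,0,0,0,4.2,-7.3,0,0,0,4.5,-7,0,0,0,4.8,-6.8,0,0,0,5.1,-6.5,0,0,0])

```text
clock: 7.45
tool_pos: [0.5612, -0.147, 0.1007]
orientation: [111.3, 89.3, -98.1]
force: [-2.6, 2.5, 3.8]
opening: 0.028
```

```bash
python3 arc2.py
```

```text
clock 7.45 p 0.0999 z 0.1197 F [-2.6  2.5  3.8] tilt by p 50.7 tilt by z 49.7 xax [-0.002 -0.012 -1.   ]
```

arm_command(commands=[5.6,-5.8,0,0,0,6,-5.4,0,0,0,6.4,-5,0,0,0,6.8,-4.7,0,0,0,7.1,-4.2,0,0,0])

```text
clock: 8.07
tool_pos: [0.5789, -0.1209, 0.0688]
orientation: [152.9, 89.3, -56.5]
force: [0.1, 4.5, 6.0]
opening: 0.028
```

```bash
python3 arc2.py
```

```text
clock 8.07 p 0.1312 z 0.0878 F [0.1 4.5 6. ] tilt by p 68.5 tilt by z 65.8 xax [ 0.007 -0.01  -1.   ]
```

arm_command(commands=[5.8,-2.8,0,0,0,5.9,-2.4,0,0,0,6,-2.1,0,0,0,6,-1.7,0,0,0,6,-1.4,0,0,0])

```text
clock: 8.7
tool_pos: [0.586, -0.1112, 0.0371]
orientation: [161.2, 89.2, -48.1]
force: [0.6, 3.3, 2.9]
opening: 0.0276
```

```bash
python3 arc2.py
```

```text
clock 8.7 p 0.1432 z 0.0561 F [0.6 3.3 2.9] tilt by p 78.2 tilt by z 79.1 xax [ 0.009 -0.01  -1.   ]
```

arm_command(commands=[5.5,-1.8,0,0,0,5.5,-1.5,0,0,0,5.5,-1.2,0,0,0,5,-1,0,0,0,4,-0.7,0,0,0])

```text
clock: 9.32
tool_pos: [0.5893, -0.106, 0.0094]
orientation: [158.3, 89.2, -51.0]
force: [0.6, 2.4, 2.1]
opening: 0.0277
```

```bash
python3 arc2.py
```

```text
clock 9.32 p 0.1493 z 0.0284 F [0.6 2.4 2.1] tilt by p 85.3 tilt by z 89.8 xax [ 0.008 -0.01  -1.   ]
```

arm_command(commands=[1,0,0,0,0,1,0,0,0,0])

```text
clock: 9.57
tool_pos: [0.5893, -0.1061, 0.007]
orientation: [156.7, 89.3, -52.6]
force: [1.1, 2.0, 1.3]
opening: 0.0277
```

```bash
python3 arc2.py;python3 -c "
from h import *
s=snap('wrist','w5');t=snap('scene','s5');cv2.imwrite('pics/w5c.png',np.hstack([s['frame'][0:300,140:520],cv2.resize(t['frame'][150:250,230:360],None,fx=3,fy=3,interpolation=2)]))"
```

```text
clock 9.57 p 0.1492 z 0.026 F [1.1 2.  1.3] tilt by p 85.2 tilt by z 90.7 xax [ 0.008 -0.01  -1.   ]
```

View pics/w5c.png

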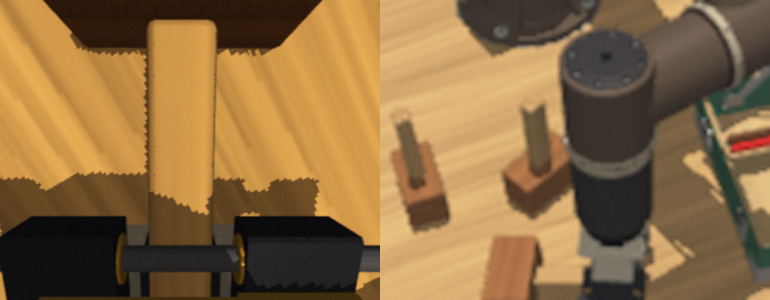

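arm_command(commands=[1,0,0,0,0,1,0,0,0,0])

```text
clock: 9.93
tool_pos: [0.5894, -0.1062, 0.0052]
orientation: [158.5, 89.2, -50.8]
force: [0.1, 2.1, 1.4]
opening: 0.028
```

```bash
python3 arc2.py; python3 - <<'E'
from h import *
s=load('w5');f=s['frame'][0:60,140:520]
print(onz(s,287,20,.039),onz(s,354,20,.039), onz(s,222,50,.0),onz(s,394,46,.0),onz(s,292,200,.039),onz(s,350,210,.039))
E
```

```text
clock 9.93 p 0.1491 z 0.0242 F [0.1 2.1 1.4] tilt by p 85.1 tilt by z 91.4 xax [ 0.008 -0.01  -1.   ]
[ 0.54933958 -0.20610447  0.039     ] [ 0.52598709 -0.19287913  0.039     ] [ 0.58501866 -0.22390654  0.        ] [ 0.50397067 -0.1803414   0.        ] [ 0.58576662 -0.14083665  0.039     ] [ 0.56445239 -0.12339298  0.039     ]
```

arm_command(commands=[1.2,0,0,0,0,1,0,0,0,0])

```text
clock: 10.18
tool_pos: [0.5894, -0.1062, 0.0029]
orientation: [159.0, 89.2, -50.3]
force: [0.8, 2.2, 1.9]
opening: 0.028
```

```bash
python3 arc2.py
```

```text
clock 10.18 p 0.1491 z 0.0219 F [0.8 2.2 1.9] tilt by p 85.1 tilt by z 92.2 xax [ 0.009 -0.01  -1.   ]
```

```bash
python3 - <<'E'
from fit import *
s=load('w5')
for obs in ([[287,20],[354,20],[219,47],[395,47]],[[287,22],[354,22],[219,45],[395,45]]):
    obs=np.array(obs)
    P=[(14,-11,60),(-14,-11,60),(50,28,60),(-50,28,60)]
    f=lambda p:(proj(s,M(k['E']+Y[:2]*p[0]+X[:2]*p[2],p[1],P))-obs).ravel()
    r=least_squares(f,[.05,88,0]);print(r.x,f(r.x).reshape(-1,2).round(1))
f=load('w5')['frame']
for c in (240,250,270,370,385): print(c,f[0:60:3,c].sum(1).tolist())
for c in (300,320,340): print(c,f[0:60:2,c].sum(1).tolist())
E
```

```text
[3.28363576e-02 9.11689581e+01 8.52073601e-03] [[-8.   1.5]
 [-5.9  1.8]
 [ 4.1 -2.4]
 [14.3 -1.2]]
[3.16439858e-02 9.30173390e+01 8.59077076e-03] [[-7.5  1.1]
 [-6.5  1.5]
 [ 5.  -2. ]
 [13.3 -0.9]]
240 [81, 96, 74, 78, 85, 73, 66, 77, 84, 74, 82, 97, 78, 93, 71, 71, 166, 180, 370, 392]
250 [86, 77, 82, 77, 75, 80, 69, 80, 86, 81, 83, 81, 93, 86, 85, 75, 179, 190, 320, 402]
270 [78, 85, 77, 79, 82, 61, 76, 84, 84, 79, 89, 86, 76, 84, 77, 79, 159, 202, 402, 430]
370 [79, 73, 85, 75, 76, 71, 78, 81, 94, 89, 76, 89, 76, 79, 80, 72, 153, 240, 367, 450]
385 [82, 89, 74, 62, 78, 65, 74, 79, 96, 91, 87, 85, 77, 80, 87, 82, 141, 240, 442, 451]
300 [92, 74, 81, 77, 76, 70, 74, 67, 71, 74, 316, 369, 405, 429, 428, 439, 431, 423, 430, 434, 429, 430, 429, 430, 429, 424, 430, 432, 435, 426]
320 [79, 88, 66, 73, 70, 70, 70, 68, 61, 83, 321, 380, 403, 432, 433, 430, 434, 431, 427, 436, 433, 433, 431, 429, 432, 440, 432, 437, 439, 431]
340 [84, 78, 78, 67, 68, 75, 80, 68, 60, 82, 329, 392, 414, 448, 453, 458, 456, 452, 451, 455, 457, 461, 452, 453, 456, 453, 455, 456, 456, 459]
```

arm_command(commands=[-3,0,0,0,0,-3,0,0,0,0,0,0,0,0,0])

```text
clock: 10.55
tool_pos: [0.5877, -0.1067, 0.0081]
orientation: [148.0, 89.3, -61.3]
force: [1.7, -0.8, -2.8]
opening: 0.0276
```

```bash
python3 arc2.py; python3 - <<'E'
from chest import *
s=snap('wrist','w6');f=s['frame']
for c in (250,320,385): print(c,f[0:60:1,c].sum(1).tolist())
E
```

```text
clock 10.55 p 0.1479 z 0.0271 F [ 1.7 -0.8 -2.8] tilt by p 83.5 tilt by z 90.3 xax [ 0.006 -0.01  -1.   ]
250 [85, 74, 70, 78, 81, 80, 79, 81, 84, 78, 77, 72, 76, 87, 70, 77, 73, 81, 72, 78, 82, 80, 69, 85, 93, 84, 88, 85, 83, 83, 86, 82, 75, 80, 87, 77, 85, 82, 86, 82, 75, 84, 79, 59, 69, 74, 64, 75, 100, 165, 188, 191, 193, 240, 336, 410, 413, 407, 408, 409]
320 [86, 81, 76, 81, 83, 84, 86, 85, 80, 76, 78, 76, 86, 82, 78, 57, 74, 57, 73, 82, 192, 316, 364, 379, 398, 401, 424, 431, 435, 430, 435, 435, 436, 433, 434, 430, 438, 437, 435, 437, 439, 436, 433, 436, 439, 434, 434, 432, 435, 436, 438, 434, 438, 426, 435, 435, 437, 435, 435, 433]
385 [89, 79, 82, 81, 70, 81, 81, 94, 80, 72, 93, 71, 76, 82, 85, 65, 72, 81, 75, 75, 80, 86, 78, 87, 89, 82, 85, 87, 90, 87, 87, 83, 97, 79, 80, 91, 89, 83, 82, 68, 79, 78, 77, 75, 80, 70, 84, 72, 99, 167, 199, 203, 241, 346, 401, 411, 420, 417, 416, 415]
```

arm_command(commands=[1.2,0,0,0,0,0,0,0,0,0])

```text
clock: 10.85
tool_pos: [0.5878, -0.1067, 0.0069]
orientation: [148.0, 89.3, -61.3]
force: [1.0, 1.0, -0.7]
opening: 0.0279
```

```bash
python3 arc2.py
```

```text
clock 10.85 p 0.148 z 0.0259 F [ 1.   1.  -0.7] tilt by p 83.6 tilt by z 90.8 xax [ 0.006 -0.01  -1.   ]
```

Good: near-zero load. Release gradually, then look.

arm_command(commands=[0,0,0,0,36,0,0,0,0,45,0,0,0,0,70,0,0,0,0,100,0,0,0,0,100])

```text
clock: 11.48
tool_pos: [0.5878, -0.1069, 0.0072]
orientation: [147.9, 89.3, -61.5]
force: [0.8, -0.5, 1.2]
opening: 0.0642
```

```bash
python3 arc2.py; python3 - <<'E'
from chest import *
s=snap('wrist','w7');f=s['frame']
for c in (250,320,385): print(c,f[10:60:1,c].sum(1).tolist())
for r in (30,100,150): 
    v=f[r,260:390].astype(int).sum(1); print(r,(v//10).tolist())
E
```

```text
clock 11.47 p 0.1478 z 0.0262 F [ 0.8 -0.5  1.2] tilt by p 83.4 tilt by z 90.7 xax [ 0.006 -0.011 -1.   ]
250 [250, 242, 231, 209, 190, 159, 101, 95, 89, 72, 83, 72, 85, 76, 76, 67, 66, 76, 78, 73, 74, 71, 59, 67, 76, 72, 68, 73, 78, 90, 83, 79, 82, 84, 85, 76, 76, 73, 73, 77, 74, 73, 126, 187, 205, 202, 202, 218, 296, 398]
320 [253, 233, 228, 210, 182, 148, 129, 119, 104, 84, 80, 75, 67, 71, 76, 71, 76, 82, 65, 69, 74, 73, 65, 76, 161, 303, 366, 381, 394, 413, 428, 442, 453, 461, 455, 454, 462, 459, 458, 463, 457, 461, 465, 450, 455, 459, 460, 465, 451, 457]
385 [244, 232, 224, 208, 179, 160, 142, 114, 105, 79, 87, 82, 77, 69, 72, 82, 67, 77, 64, 75, 76, 63, 68, 69, 78, 86, 86, 88, 75, 80, 88, 77, 86, 87, 79, 83, 73, 72, 81, 55, 79, 85, 133, 190, 211, 197, 204, 255, 357, 427]
30 [7, 6, 7, 6, 7, 7, 6, 6, 7, 7, 7, 5, 7, 6, 7, 7, 6, 6, 6, 7, 7, 7, 5, 7, 7, 6, 7, 7, 6, 7, 7, 8, 6, 8, 7, 6, 7, 7, 7, 7, 6, 8, 7, 6, 6, 6, 7, 8, 5, 6, 7, 7, 7, 6, 6, 7, 7, 7, 6, 7, 7, 6, 6, 7, 7, 6, 6, 8, 7, 8, 6, 8, 7, 6, 7, 7, 6, 6, 7, 6, 6, 6, 7, 7, 7, 7, 6, 6, 6, 6, 7, 6, 6, 6, 6, 7, 7, 6, 6, 6, 7, 6, 6,
[... 431 characters left out ...]
45, 43, 42, 41, 37, 28, 28, 39, 45, 44, 44, 44, 43, 42, 41, 39, 38, 38, 39, 39, 40, 42, 42, 41, 42, 42, 42, 42, 42, 42, 41, 42, 43, 43, 43, 44, 45, 44, 46, 45, 46, 46, 47, 47]
150 [45, 45, 46, 46, 46, 46, 46, 45, 45, 45, 44, 45, 44, 44, 44, 44, 43, 44, 44, 44, 44, 44, 44, 44, 43, 42, 39, 32, 22, 18, 18, 22, 28, 31, 34, 36, 39, 41, 42, 42, 43, 43, 43, 43, 43, 44, 44, 44, 44, 44, 44, 44, 44, 43, 44, 43, 44, 44, 44, 44, 44, 44, 45, 45, 45, 46, 46, 45, 46, 46, 45, 44, 46, 45, 45, 46, 47, 47, 47, 47, 48, 48, 47, 47, 46, 45, 43, 42, 40, 36, 32, 34, 40, 42, 41, 40, 40, 40, 41, 41, 42, 43, 43, 45, 45, 45, 45, 44, 44, 44, 44, 44, 44, 44, 44, 45, 45, 45, 45, 45, 45, 44, 44, 42, 41, 40, 40, 40, 39, 40]
```

```bash
python3 - <<'E'
from chest import *
s=load('w7');q,R,o=pose()
a=onz(s,320,34.5,.039);b=onz(s,320,52,0);c=onz(s,320,15.5,.056)
Y=np.load('arc.npz')['Y'];g=q-R[:,0]*.019
for x in(a,b,c): print(x.round(4),'dist along Y from grip',((x-g)@Y).round(4))
l1,r1=onz(s,289,100,.039),onz(s,351,100,.039);l2,r2=onz(s,290,150,.039),onz(s,350,150,.039)
m1,m2=(l1+r1)/2,(l2+r2)/2;print(m1,m2,np.linalg.norm(l1-r1),'axis',np.degrees(np.arctan2(*(m2-m1)[[1,0]])), 'Y',np.degrees(np.arctan2(Y[1],Y[0])))
E
```

```text
[ 0.5389 -0.1959  0.039 ] dist along Y from grip -0.1016
[ 0.5381 -0.198   0.    ] dist along Y from grip -0.1039
[ 0.5382 -0.1969  0.056 ] dist along Y from grip -0.1029
[ 0.55133116 -0.1738319   0.039     ] [ 0.56172151 -0.15534878  0.039     ] 0.026539425447718576 axis 60.65732848872904 Y 60.2118351624058
```

arm_command(commands=[-5,5,0,0,100,0,42,0,0,100,0,40,0,0,100,0,0,0,0,100])

```text
clock: 12.02
tool_pos: [0.5443, -0.1848, 0.014]
orientation: [150.9, 89.3, -58.4]
force: [0.3, 0.6, -0.0]
opening: 0.0874
```

```bash
python3 - <<'E'
from chest import *
q,R,o=pose();goto(np.array([.5453,-.1848,.028])+R[:,0]*.019,150.7)
E
```

```text
clock 12.03 pos [ 0.5443 -0.1848  0.014 ] zang 150.79 xax [ 0.007 -0.011 -1.   ] F [ 0.3  0.6 -0. ] open 0.0874
 shift [ 5.  -0.4 -1. ] turn 0.1 rows 1 j [  1.  24. -27.   1. -39. -31.]
```

arm_command(commands=[4.5,0,-1,0,60,0,0,0,0,0,0,0,0,0,0,0,0,0,0,0,0,0,0,0,0])

```text
clock: 12.65
tool_pos: [0.5467, -0.1842, 0.0096]
orientation: [154.2, 89.2, -54.9]
force: [0.5, -0.1, 0.1]
opening: 0.0432
```

arm_command(commands=[0,0,0,0,0,0,0,0,0,0,0,0,0,0,0,0,0,0,0,0])

```text
clock: 13.15
tool_pos: [0.5464, -0.1838, 0.0096]
orientation: [152.4, 89.3, -56.7]
force: [-0.7, 0.1, 0.4]
opening: 0.0279
```

```bash
python3 - <<'E'
from chest import *
q,R,o=pose();goto(np.array([.5453,-.1848,.028])+R[:,0]*.019,150.7)
p=np.load('chest.npy');c=Tc(p,[0,-55,40])[0];print(c)
E
```

```text
clock 13.15 pos [ 0.5464 -0.1838  0.0096] zang 150.9 xax [ 0.007 -0.011 -1.   ] F [-0.7  0.1  0.4] open 0.0279
 shift [0.6 1.5 0.3] turn 0.2 rows 1 j [  1.  24. -27.   1. -38. -31.]
[0.58215    0.20113618 0.04      ]
```

arm_command(commands=[-8,0,0,0,0,-20,0,0,0,0,-40,0,0,0,0,-45,0,0,0,0,-45,0,0,0,0])

```text
clock: 13.78
tool_pos: [0.5414, -0.182, 0.168]
orientation: [98.0, 89.4, -111.2]
force: [-0.4, 0.3, -3.9]
opening: 0.0277
```

```bash
python3 - <<'E'
from chest import *
p=np.load('chest.npy');q,R,o=pose();goto(np.r_[Tc(p,[-16,-55,0])[0][:2],.16],np.degrees(p[2])+90)
s=snap('wrist','w8');f=s['frame']
for c in (250,320,385): print(c,f[0:60:2,c].sum(1).tolist())
E
```

```text
clock 13.78 pos [ 0.5414 -0.182   0.168 ] zang 150.81 xax [-0.004 -0.01  -1.   ] F [-0.4  0.3 -3.9] open 0.0277
 shift [   4.3 -339.2  146.3] turn -18.1 rows 7 j [  1.  13. -18.   1. -59. -31.]
250 [530, 525, 525, 518, 515, 512, 507, 501, 497, 495, 488, 478, 473, 476, 478, 489, 500, 515, 524, 526, 526, 521, 508, 507, 502, 509, 518, 517, 530, 520]
320 [513, 514, 510, 501, 501, 500, 507, 517, 513, 514, 507, 505, 501, 497, 488, 489, 497, 497, 499, 503, 506, 503, 500, 508, 509, 505, 494, 486, 474, 465]
385 [463, 479, 487, 489, 484, 488, 478, 484, 474, 475, 484, 483, 488, 495, 486, 478, 477, 474, 466, 466, 473, 482, 485, 484, 472, 473, 461, 457, 462, 466]
```

arm_command(commands=[0,-25,11,0,0,0,-42,18,0,0,0,-45,19,0,0,0,-45,19,0,0,0,-45,19,0,0])

```text
clock: 14.45
tool_pos: [0.5683, 0.0383, 0.1759]
orientation: [165.2, 89.2, -44.3]
force: [1.6, -0.0, -3.7]
opening: 0.0277
```

arm_command(commands=[0,-45,19,0,0,0,-35,15,0,0,0,-20,8,-9,0,0,0,0,-9,0,0,0,0,0,0])

```text
clock: 15.08
tool_pos: [0.5796, 0.1534, 0.1741]
orientation: [144.5, 89.2, -46.4]
force: [0.6, 0.1, -3.4]
opening: 0.028
```

```bash
python3 - <<'E'
from chest import *
p=np.load('chest.npy');q,R,o=pose();goto(np.r_[Tc(p,[-16,-55,0])[0][:2],.16],np.degrees(p[2])+90)
s=snap('wrist','w9');t=snap('top','t9');f=s['frame']
cv2.imwrite('pics/v11.png',np.hstack([f[0:400,0:480],cv2.resize(t['frame'][120:253,190:297],None,fx=3,fy=3,interpolation=2)[:400,:320]]))
print(proj(s,Tc(p,[[-120,-145,82],[120,-145,82],[-120,145,82],[120,145,82],[-120,26,52],[111,29,52],[27,112,148],[0,-136,12]])).round(0).tolist())
E
```

```text
clock 15.07 pos [0.5796 0.1534 0.1741] zang 169.13 xax [ 0.009 -0.01  -1.   ] F [ 0.6  0.1 -3.4] open 0.028
 shift [ 13.8 -31.5   6.7] turn 0.2 rows 1 j [ 34.  16. -14.   1. -60. -45.]Traceback (most recent call last):
  File "<stdin>", line 4, in <module>
    return _nx.concatenate(arrs, 1, dtype=dtype, casting=casting)
           ~~~~~~~~~~~~~~~^^^^^^^^^^^^^^^^^^^^^^^^^^^^^^^^^^^^^^^
ValueError: all the input array dimensions except for the concatenation axis must match exactly, but along dimension 0, the array at index 0 has size 400 and the array at index 1 has size 399
```

```bash
python3 - <<'E'
from chest import *
s=load('w9');p=np.load('chest.npy')
cv2.imwrite('pics/v11.png',s['frame'])
print(proj(s,Tc(p,[[-120,-145,82],[120,-145,82],[-120,145,82],[120,145,82],[-120,29,52],[111,29,52],[27,112,148],[0,-136,12]])).round(0).tolist())
E
```

```text
[[226.0, 117.0], [243.0, 351.0], [567.0, 118.0], [518.0, 354.0], [418.0, 118.0], [401.0, 326.0], [553.0, 319.0], [260.0, 222.0]]
```

View pics/v11.png

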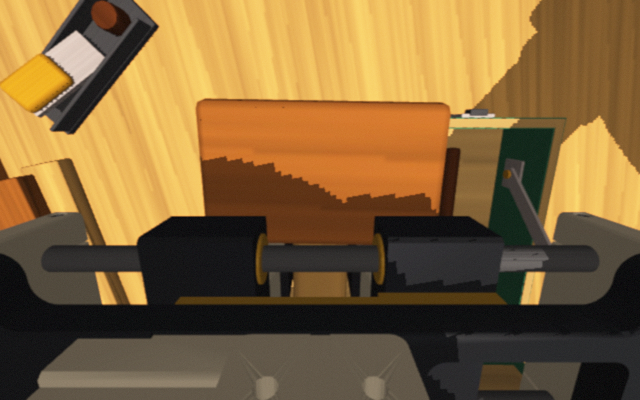

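arm_command(commands=[0,-31,6,0,0,0,-1,0,0,0,25,0,0,0,0,30,0,0,0,0,25,0,0,0,0])

```text
clock: 15.8
tool_pos: [0.5823, 0.1832, 0.095]
orientation: [166.9, 89.1, -25.1]
force: [-0.2, 0.2, -3.5]
opening: 0.0277
```

```bash
cat > cf.py <<'E'
from chest import *
def toc(w):
    p=np.load('chest.npy');w=np.asarray(w);a=p[2];d=w[:2]-p[:2];return np.r_[np.cos(a)*d[0]+np.sin(a)*d[1],-np.sin(a)*d[0]+np.cos(a)*d[1],w[2]]*1e3
def st():
    q,R,o=pose();p=np.load('chest.npy');F=np.array(o['force']);a=p[2]
    print('clock',round(o['clock'],2),'TCP chest mm',toc(q).round(1),'zang-chest',(np.degrees(np.arctan2(R[1,2],R[0,2])-a)).round(1),'F chest',[round(float(np.cos(a)*F[0]+np.sin(a)*F[1]),1),round(float(-np.sin(a)*F[0]+np.cos(a)*F[1]),1),round(float(F[2]),1)],'open',round(o['opening'],4),'xax',R[:,0].round(3),'j',np.round(o['joint_pos']))
if __name__=='__main__': st()
E
python3 cf.py
```

```text
clock 15.8 TCP chest mm [-17.5 -58.6  95. ] zang-chest 89.0 F chest [0.1, 0.3, -3.5] open 0.0277 xax [ 0.014 -0.007 -1.   ] j [ 36.  21. -18.   1. -51. -49.]
```

arm_command(commands=[20,0,0,-1,0,20,0,0,0,0,12,0,0,0,0,6,0,0,0,0,3,0,0,0,0])

```text
clock: 16.42
tool_pos: [0.5829, 0.1792, 0.0313]
orientation: [158.0, 89.2, -33.6]
force: [0.4, 0.0, -2.1]
opening: 0.0278
```

```bash
python3 cf.py
```

```text
clock 16.43 TCP chest mm [-21.4 -59.9  31.3] zang-chest 89.4 F chest [0.1, -0.4, -2.1] open 0.0278 xax [ 0.012 -0.008 -1.   ] j [ 36.  25. -22.   1. -43. -48.]
```

arm_command(commands=[3,0,0,0,0,3,0,0,0,0,1.5,0,0,0,0,0,0,0,0,0])

```text
clock: 16.92
tool_pos: [0.5839, 0.1797, 0.0248]
orientation: [166.3, 89.1, -25.3]
force: [0.9, 1.3, -3.0]
opening: 0.0277
```

```bash
python3 cf.py
```

```text
clock 16.93 TCP chest mm [-20.7 -60.8  24.8] zang-chest 89.4 F chest [1.4, -0.7, -3.0] open 0.0277 xax [ 0.014 -0.007 -1.   ] j [ 36.  26. -22.   1. -42. -48.]
```

arm_command(commands=[1.5,0,0,0,0,1,0,0,0,0,0,0,0,0,0])

```text
clock: 17.3
tool_pos: [0.584, 0.1798, 0.0224]
orientation: [167.7, 89.1, -24.0]
force: [0.1, -0.2, -2.2]
opening: 0.028
```

```bash
python3 cf.py
```

```text
clock 17.3 TCP chest mm [-20.5 -60.9  22.4] zang-chest 89.4 F chest [-0.2, -0.2, -2.2] open 0.028 xax [ 0.015 -0.007 -1.   ] j [ 36.  26. -22.   1. -42. -48.]
```

arm_command(commands=[1,0,0,0,0,0.8,0,0,0,0,0,0,0,0,0])

```text
clock: 17.68
tool_pos: [0.5842, 0.1799, 0.0219]
orientation: [168.1, 89.0, -23.5]
force: [-0.7, -0.2, -0.6]
opening: 0.0277
```

```bash
python3 cf.py
```

```text
clock 17.68 TCP chest mm [-20.4 -61.1  21.9] zang-chest 89.4 F chest [-0.3, 0.7, -0.6] open 0.0277 xax [ 0.015 -0.007 -1.   ] j [ 36.  26. -22.   1. -42. -48.]
```

arm_command(commands=[0,0,0,0,36,0,0,0,0,42,0,0,0,0,55,0,0,0,0,55,0,0,0,0,55])

```text
clock: 18.3
tool_pos: [0.5853, 0.1804, 0.0224]
orientation: [173.0, 88.9, -18.6]
force: [-0.2, 0.0, -0.1]
opening: 0.0481
```

arm_command(commands=[-10,0,0,0,55,-35,0,0,0,55,-45,0,0,0,55,-45,0,0,0,20,-40,0,0,0,0])

```text
clock: 18.92
tool_pos: [0.5806, 0.1803, 0.2016]
orientation: [154.1, 89.1, -37.4]
force: [-0.2, -0.6, -0.8]
opening: 0.0334
```

```bash
python3 cf.py; python3 - <<'E'
from h import *
s=snap('wrist','w10');snap('scene','s10')
E
```

```text
clock 18.93 TCP chest mm [-20.8 -57.4 201.6] zang-chest 89.5 F chest [-0.7, 0.1, -0.8] open 0.0334 xax [ 0.012 -0.009 -1.   ] j [ 36.  15. -11.   1. -64. -48.]
```

arm_command(commands=[0,-6,40,0,0,0,-6,42,0,0,0,-6,42,0,0,0,-5,38,0,0,0,0,0,0,0])

```text
clock: 19.65
tool_pos: [0.4251, 0.2374, 0.2044]
orientation: [-173.8, 88.7, -5.5]
force: [0.1, -0.4, -0.1]
opening: 0.0002
```

```bash
python3 cf.py; python3 - <<'E'
from chest import *
s=snap('wrist','w11');p=np.load('chest.npy')
cv2.imwrite('pics/v12.png',s['frame'])
print(proj(s,Tc(p,[[-65,131,42],[-120,145,82],[-111,29,52],[-120,-145,82],[27,112,148],[0,-55,40]])).round(0).tolist())
t=load('scene0') # knee barrel colour in scene0/top0
t=snap('top','t11');h=cv2.cvtColor(t['frame'],cv2.COLOR_BGR2HSV)
t0=load('scene0');f=t0['frame'];k=proj(t0,Tc(p,[27,112,148]))[0];print('knee pred',k)
x,y=k.round().astype(int);hh=cv2.cvtColor(f,cv2.COLOR_BGR2HSV)[y-8:y+9,x-8:x+9];print(hh[...,1])
E
```

```text
clock 19.65 TCP chest mm [  5.4 106.1 204.4] zang-chest 89.4 F chest [-0.4, -0.2, -0.1] open 0.0002 xax [ 0.023 -0.002 -1.   ] j [ 53.   3. -26.   1. -61. -66.]
[[347.0, 119.0], [366.0, 55.0], [248.0, 73.0], [52.0, 60.0], [331.0, 235.0], [187.0, 178.0]]
knee pred [371.51066425 165.90255687]
[[121 121 123 124 122 122 119 119 119 114 100  71  37  23  59 104 120]
 [123 123 121 119 119 119 118 118 108  88  55  26  26  79 109 119 119]
 [120 120 120 118 117 117 118 109  80  44  24  62 102 115 118 121 119]
 [117 117 118 119 115 107  98  85  51  26  62 103 118 121 121 122 123]
 [119 120 119 115  94  94 118 132 115  79 103 118 120 120 121 122 121]
 [121 121 114  93  60 112 155 160 155 126 120 122 122 120 122 122 122]
 [119 114  95  55  42 132 159 160 160 143 124 122 121 121 120 121 121]
 [112  95  55  26  51 109 157 160 159 156 133 121 121 122 121 122 122]
 [ 89  54  26  41  95 116 150 160 160 159 139 125 122 123 123 122 123]
 [ 44  24  59  98 116 122 132 157 159 155 143 127 124 122 123 123 122]
 [ 24  60 102 117 122 120 123 143 151 150 134 126 122 122 120 115 115]
 [ 59 102 118 120 123 122 122 126 132 130 116 116 115 114 114 110 109]
 [101 119 123 121 123 117 115 115 114 115 109 109 103  96  96  91  92]
 [116 119 118 112 112 108 109 105  97 100  98  92  78  68  65  70  95]
 [112 111 108  94  93  96  94  84  68  65  61  90  93  93  93  89  90]
 [ 91  89  84  67  68  61  91  93  93  90  91  91  90  90  91  93  93]
 [ 60  92  90  92  91  92  89  87  91  93  93  90  93  92  90  93  92]]
```

arm_command(commands=[20,-8,0,0,0,18,0,0,0,0,4,0,0,0,0,0,0,0,0,0])

```text
clock: 20.25
tool_pos: [0.4328, 0.2448, 0.1623]
orientation: [-173.1, 88.6, -4.9]
force: [0.6, 0.0, 0.6]
opening: 0.0005
```

```bash
python3 cf.py
```

```text
clock 20.25 TCP chest mm [ 14.3  99.9 162.3] zang-chest 89.2 F chest [0.1, -0.6, 0.6] open 0.0005 xax [ 0.025 -0.002 -1.   ] j [ 53.   6. -28.   1. -55. -66.]
```

arm_command(commands=[2,1,6,0,0,4,-3,0,0,0,4,-3,0,0,0,4,-4,0,0,0,4,-4,0,0,0])

```text
clock: 20.88
tool_pos: [0.4303, 0.2601, 0.1462]
orientation: [-167.3, 88.5, 0.9]
force: [-3.4, -1.9, 5.2]
opening: 0.0002
```

```bash
python3 cf.py
```

```text
clock 20.88 TCP chest mm [ 28.7 105.3 146.2] zang-chest 89.2 F chest [-2.6, 3.0, 5.2] open 0.0002 xax [ 0.027  0.    -1.   ] j [ 55.   8. -29.   2. -53. -67.]
```

arm_command(commands=[4.5,-2.5,0,0,0,4.5,-2.5,0,0,0,4.5,-2.5,0,0,0])

```text
clock: 21.25
tool_pos: [0.4324, 0.2701, 0.1346]
orientation: [-160.6, 88.3, 7.7]
force: [-6.1, 0.2, 10.0]
opening: 0.0001
```

```bash
python3 cf.py; python3 - <<'E'
from h import *
s=snap('scene','s12');f=s['frame'];cv2.imwrite('pics/v12.png',cv2.resize(f[90:250,320:440],None,fx=4,fy=3.7,interpolation=2))
E
```

```text
clock 21.25 TCP chest mm [ 39.  105.2 134.6] zang-chest 89.3 F chest [-0.9, 6.0, 10.0] open 0.0001 xax [ 0.029  0.004 -1.   ] j [ 55.   9. -29.   2. -51. -68.]
```

arm_command(commands=[4,-2,0,0,0,3,-2,0,0,0])

```text
clock: 21.55
tool_pos: [0.4328, 0.2712, 0.1326]
orientation: [-170.8, 88.3, -2.3]
force: [-18.3, -21.9, 45.8]
opening: 0.0
```

arm_command(commands=[-15,10,0,0,0,-30,30,0,0,0,-45,20,-20,0,0,-55,0,-25,0,0,-55,0,-25,0,0])

```text
clock: 22.18
tool_pos: [0.4824, 0.1966, 0.3376]
orientation: [-176.8, 88.5, -8.1]
force: [2.6, 0.7, 0.1]
opening: 0.0004
```

```bash
python3 cf.py; python3 - <<'E'
from chest import *
s=snap('scene','s13');f=s['frame'];p=np.load('chest.npy')
h=cv2.cvtColor(f,cv2.COLOR_BGR2HSV);a=load('scene0')['frame'];h0=cv2.cvtColor(a,cv2.COLOR_BGR2HSV)
for n,H in(('s0',h0),('s13',h)):
    m=((H[120:215,340:400,1]>148)&(H[120:215,340:400,2]>110)&(H[120:215,340:400,0]>10)&(H[120:215,340:400,0]<28)).astype(np.uint8);c=cv2.connectedComponentsWithStats(m);print(n,[(x.tolist(),(y+[340,120]).round(1).tolist()) for x,y in zip(c[2][1:],c[3][1:]) if x[4]>5])
for d in range(0,50,5):
    a=np.arctan2(106,92)-d/141; print(d,proj(s,Tc(p,[-65+140.4*np.cos(a),112,42+140.4*np.sin(a)])).round(1))
cv2.imwrite('pics/v12.png',cv2.resize(f[90:250,320:440],None,fx=4,fy=3.7,interpolation=2))
E
```

```text
clock 22.18 TCP chest mm [-23.6  42.  337.6] zang-chest 89.7 F chest [1.2, -2.4, 0.1] open 0.0004 xax [ 0.026 -0.004 -1.   ] j [ 45.   2.  -9.   1. -78. -56.]
s0 [([30, 43, 4, 6, 19], [371.5, 165.4])]
s13 [([35, 46, 4, 5, 8], [376.2, 168.0]), ([13, 87, 4, 8, 20], [354.4, 210.6])]
0 [[371.5 165.9]]
5 [[372.3 166.3]]
10 [[373.  166.7]]
15 [[373.7 167.2]]
20 [[374.4 167.6]]
25 [[375.  168.1]]
30 [[375.6 168.6]]
35 [[376.2 169.2]]
40 [[376.7 169.7]]
45 [[377.1 170.3]]
```

arm_command(commands=[-32,0,0,0,0,0,-40,-11,0,0,0,-42,-11,0,0,0,-42,-11,0,0,0,-38,-10,0,0])

```text
clock: 22.85
tool_pos: [0.5639, 0.3513, 0.3865]
orientation: [-160.0, 87.4, 8.5]
force: [1.2, -0.3, 0.2]
opening: 0.0008
```

```bash
python3 cf.py; python3 - <<'E'
from h import *
s=snap('scene','s14');f=s['frame'];cv2.imwrite('pics/v12.png',cv2.resize(f[60:250,320:460],None,fx=4,fy=3.1,interpolation=2))
E
```

```text
clock 22.85 TCP chest mm [143.9  -8.3 386.5] zang-chest 89.5 F chest [-0.0, -1.3, 0.2] open 0.0008 xax [ 0.044  0.007 -0.999] j [ 50.  15.  12.   2. -85. -61.]
```

arm_command(commands=[40,0,0,0,0,44,0,0,0,0,0,14,0,0,0,0,14,0,0,0,0,0,0,0,0])

```text
clock: 23.52
tool_pos: [0.565, 0.3293, 0.2991]
orientation: [-160.9, 87.3, 7.8]
force: [0.1, 0.0, 1.2]
opening: 0.0006
```

```bash
python3 cf.py; cat > lid.py <<'E'
from cf import *
import sys
from scipy.optimize import brentq
st();q,R,o=pose();t=toc(q);C=np.array([t[0]-9.5-120,t[2]-82])   # lower left corner rel. hinge
rr=np.hypot(*C);s=np.sqrt(rr**2-144);al=np.pi-np.arctan2(C[1],C[0])-0*rr
al=np.arctan2(C[1],-C[0])-np.arctan2(12,s)
print('alpha if touching',al.round(3),'joint',(1.449-al).round(3),'s',s.round(1))
p=np.load('chest.npy')[2];Rc=np.array([[np.cos(p),-np.sin(p),0],[np.sin(p),np.cos(p),0],[0,0,1]])
d,n,s1=float(sys.argv[1]),int(sys.argv[2]),float(sys.argv[3]);prev=C
for i in range(1,n+1):
    a=max(al-d*i,-.05);ss=s+(s1-s)*i/n;c=np.array([-ss*np.cos(a)+12*np.sin(a),ss*np.sin(a)+12*np.cos(a)])
    dc=c-prev;prev=c;print((R.T@Rc@np.array([dc[0],0,dc[1]])).round(1))
E
python3 lid.py .035 5 222
```

```text
clock 23.52 TCP chest mm [122.5 -13.6 299.1] zang-chest 89.7 F chest [0.0, -0.1, 1.2] open 0.0006 xax [ 0.046  0.006 -0.999] j [ 48.  15.   1.   2. -74. -60.]
clock 23.52 TCP chest mm [122.5 -13.6 299.1] zang-chest 89.7 F chest [0.0, -0.1, 1.2] open 0.0006 xax [ 0.046  0.006 -0.999] j [ 48.  15.   1.   2. -74. -60.]
alpha if touching 1.483 joint -0.034 s 216.9
[-0.8  7.7 -0.1]
[-0.5  7.8 -0.1]
[-0.2  7.8 -0. ]
[ 0.1  7.8 -0. ]
[ 0.4  7.9 -0. ]
```

arm_command(commands=[0,7,0,0,0,0,6,0,0,0,0,6,0,0,0,0,6,0,0,0,0,6,0,0,0])

```text
clock: 24.15
tool_pos: [0.56, 0.3005, 0.302]
orientation: [-151.8, 86.9, 16.9]
force: [2.2, 6.9, -2.6]
opening: 0.0005
```

```bash
python3 lid.py .035 10 222
```

```text
clock 24.15 TCP chest mm [ 93.3 -14.3 302. ] zang-chest 89.7 F chest [7.2, -0.8, -2.6] open 0.0005 xax [ 0.052  0.016 -0.999] j [ 47.  13.  -1.   2. -73. -58.]
alpha if touching 1.354 joint 0.095 s 222.6
[1.3 7.7 0. ]
[1.5 7.6 0. ]
[1.8 7.6 0.1]
[2.1 7.5 0.1]
[2.3 7.4 0.1]
[2.6 7.3 0.1]
[2.8 7.3 0.1]
[3.1 7.1 0.1]
[3.3 7.  0.1]
[3.6 6.9 0.1]
```

arm_command(commands=[1.3,7.5,0,0,0,1.6,7.5,0,0,0,1.8,7.5,0,0,0,2.1,7.5,0,0,0,2.3,7.4,0,0,0])

```text
clock: 24.78
tool_pos: [0.5543, 0.2706, 0.2946]
orientation: [-141.5, 86.2, 27.4]
force: [-1.2, 3.9, 2.8]
opening: 0.0006
```

```bash
python3 lid.py .035 10 222
```

```text
clock 24.77 TCP chest mm [ 62.8 -14.4 294.6] zang-chest 89.9 F chest [3.6, 1.9, 2.8] open 0.0006 xax [ 0.059  0.031 -0.998] j [ 45.  11.  -5.   1. -71. -56.]
alpha if touching 1.213 joint 0.236 s 222.5
[2.2 7.5 0.1]
[2.5 7.4 0.1]
[2.7 7.3 0.1]
[3.  7.2 0.2]
[3.2 7.1 0.2]
[3.5 7.  0.2]
[3.7 6.8 0.2]
[3.9 6.7 0.2]
[4.2 6.6 0.2]
[4.4 6.4 0.2]
```

arm_command(commands=[2.4,7.6,0,0,0,2.6,7.5,0,0,0,2.9,7.4,0,0,0,3.2,7.3,0,0,0,3.4,7.2,0,0,0])

```text
clock: 25.4
tool_pos: [0.5478, 0.2346, 0.2791]
orientation: [-139.5, 85.9, 29.5]
force: [-2.1, 3.3, 2.7]
opening: 0.0004
```

arm_command(commands=[3.7,7.1,0,0,0,3.9,7,0,0,0,4.1,6.8,0,0,0,4.4,6.7,0,0,0,4.6,6.5,0,0,0])

```text
clock: 26.02
tool_pos: [0.5418, 0.1986, 0.2549]
orientation: [-139.9, 86.0, 29.0]
force: [-2.6, 2.8, 2.6]
opening: 0.0001
```

```bash
python3 lid.py .035 10 222
```

```text
clock 26.02 TCP chest mm [-10.2 -15.9 254.9] zang-chest 89.9 F chest [2.3, 3.1, 2.6] open 0.0001 xax [ 0.06   0.033 -0.998] j [ 40.   8. -13.   1. -65. -51.]
alpha if touching 0.837 joint 0.612 s 222.0
[4.7 6.2 0.3]
[4.9 6.  0.3]
[5.1 5.8 0.3]
[5.3 5.7 0.3]
[5.5 5.5 0.3]
[5.7 5.3 0.3]
[5.9 5.1 0.3]
[6.1 4.9 0.3]
[6.2 4.6 0.3]
[6.4 4.4 0.3]
```

arm_command(commands=[4.9,6.2,0,0,0,5.1,6,0,0,0,5.3,5.8,0,0,0,5.5,5.7,0,0,0,5.7,5.5,0,0,0])

```text
clock: 26.65
tool_pos: [0.5373, 0.1684, 0.2248]
orientation: [-140.3, 86.1, 28.7]
force: [-2.1, 3.6, 1.9]
opening: 0.0005
```

arm_command(commands=[5.9,5.2,0,0,0,6.1,5,0,0,0,6.2,4.8,0,0,0,6.4,4.5,0,0,0,6.6,4.3,0,0,0])

```text
clock: 27.28
tool_pos: [0.5345, 0.1442, 0.1902]
orientation: [-140.5, 86.1, 28.4]
force: [-1.3, 3.1, 1.7]
opening: 0.0006
```

```bash
python3 lid.py .035 10 222
```

```text
clock 27.27 TCP chest mm [-65.  -19.1 190.2] zang-chest 89.9 F chest [2.7, 1.9, 1.7] open 0.0006 xax [ 0.059  0.032 -0.998] j [ 36.   8. -21.   1. -57. -47.]
alpha if touching 0.454 joint 0.995 s 222.2
[6.7 3.9 0.4]
[6.8 3.7 0.4]
[7.  3.5 0.4]
[7.1 3.2 0.4]
[7.2 3.  0.4]
[7.3 2.7 0.4]
[7.4 2.4 0.4]
[7.5 2.2 0.4]
[7.5 1.9 0.4]
[7.6 1.7 0.4]
```

arm_command(commands=[6.8,3.8,0,0,0,6.9,3.6,0,0,0,7,3.4,0,0,0,7.1,3.1,0,0,0,7.2,2.8,0,0,0])

```text
clock: 27.9
tool_pos: [0.5331, 0.1273, 0.1519]
orientation: [-141.0, 86.2, 28.0]
force: [-1.9, 0.8, 2.4]
opening: 0.0005
```

arm_command(commands=[6,2,0,0,0,5,1.5,0,0,0,5,1.2,0,0,0])

```text
clock: 28.28
tool_pos: [0.5329, 0.1225, 0.1343]
orientation: [-141.3, 86.2, 27.6]
force: [-0.8, 0.1, 1.6]
opening: 0.0005
```

```bash
python3 lid.py .02 10 222
```

```text
clock 28.27 TCP chest mm [-86.7 -21.8 134.3] zang-chest 89.9 F chest [-0.1, 0.8, 1.6] open 0.0005 xax [ 0.058  0.03  -0.998] j [ 34.  11. -26.   1. -49. -45.]
alpha if touching 0.183 joint 1.266 s 222.1
[4.3 1.2 0.2]
[4.3 1.1 0.2]
[4.3 1.  0.2]
[4.3 0.9 0.2]
[4.4 0.8 0.2]
[4.4 0.7 0.2]
[4.4 0.7 0.2]
[4.4 0.6 0.2]
[4.4 0.5 0.2]
[4.4 0.4 0.2]
```

arm_command(commands=[4.3,1,0,0,0,4.3,1,0,0,0,4.3,0.8,0,0,0,4.2,0.7,0,0,0,4,0.6,0,0,0])

```text
clock: 28.9
tool_pos: [0.5333, 0.1186, 0.1115]
orientation: [-141.6, 86.3, 27.4]
force: [-1.1, -0.9, 2.3]
opening: 0.0004
```

arm_command(commands=[3,0.4,0,0,0,2.5,0.3,0,0,0,2.5,0.2,0,0,0])

```text
clock: 29.28
tool_pos: [0.5336, 0.1178, 0.1028]
orientation: [-141.7, 86.3, 27.3]
force: [-0.2, -0.4, 1.6]
opening: 0.0004
```

```bash
python3 lid.py .02 4 222
```

```text
clock 29.27 TCP chest mm [-91.1 -23.4 102.8] zang-chest 89.9 F chest [-0.5, 0.1, 1.6] open 0.0004 xax [ 0.058  0.03  -0.998] j [ 33.  13. -28.   1. -45. -45.]
alpha if touching 0.04 joint 1.409 s 221.2
[4.4 0.7 0.2]
[4.4 0.7 0.2]
[4.4 0.6 0.2]
[4.4 0.5 0.2]
```

9 mm to go; slow final press until the rim takes load.

arm_command(commands=[2.5,0,0,0,0,2.5,0,0,0,0,2,0,0,0,0,1.5,0,0,0,0,1.5,0,0,0,0])

```text
clock: 29.9
tool_pos: [0.5344, 0.118, 0.0948]
orientation: [-142.5, 86.2, 26.5]
force: [-10.0, -0.8, 21.9]
opening: 0.0005
```

```bash
python3 lid.py .02 1 222
```

```text
clock 29.9 TCP chest mm [-90.7 -24.1  94.8] zang-chest 90.0 F chest [-2.7, 9.6, 21.9] open 0.0005 xax [ 0.059  0.029 -0.998] j [ 33.  14. -29.   1. -44. -45.]
alpha if touching 0.004 joint 1.445 s 220.3
[4.3 2.1 0.2]
```

arm_command(commands=[-4,0,0,0,0,-15,0,0,0,0,-40,0,0,0,0,-50,30,0,0,0,-30,45,0,0,0])

```text
clock: 30.52
tool_pos: [0.5118, 0.0405, 0.235]
orientation: [-143.3, 86.4, 25.9]
force: [0.9, -0.4, -0.0]
opening: 0.0004
```

arm_command(commands=[0,55,0,0,0,0,55,0,0,0,0,30,0,0,0,0,0,0,0,0])

```text
clock: 31.02
tool_pos: [0.486, -0.1024, 0.2368]
orientation: [-145.5, 85.7, 23.7]
force: [0.2, -0.1, 0.6]
opening: 0.0005
```

```bash
python3 cf.py; python3 - <<'E'
from chest import *
s=snap('scene','s20');t=snap('top','t20');p=np.load('chest.npy')
a=cv2.resize(s['frame'][110:310,180:460],None,fx=1.7,fy=1.7,interpolation=2);b=cv2.resize(t['frame'][100:270,190:450],None,fx=1.2,fy=1.2,interpolation=2)
o=np.zeros((max(a.shape[0],b.shape[0]),a.shape[1]+b.shape[1],3),np.uint8);o[:a.shape[0],:a.shape[1]]=a;o[:b.shape[0],a.shape[1]:]=b
print(o.shape);cv2.imwrite('pics/end.png',o)
L=[[-120,-145,94],[-120,145,94],[120,-145,94],[120,145,94]]
print('lid shut pred in crop',((proj(s,Tc(p,L))-[180,110])*1.7).round(0).tolist())
E
```

```text
clock 31.02 TCP chest mm [-316.3  -18.8  236.8] zang-chest 90.2 F chest [-0.1, -0.3, 0.6] open 0.0005 xax [ 0.068  0.03  -0.997] j [ 10.   1. -22.  -1. -63. -20.]
(340, 788, 3)
lid shut pred in crop [[299.0, 205.0], [263.0, 112.0], [400.0, 183.0], [354.0, 94.0]]
```

View pics/end.png

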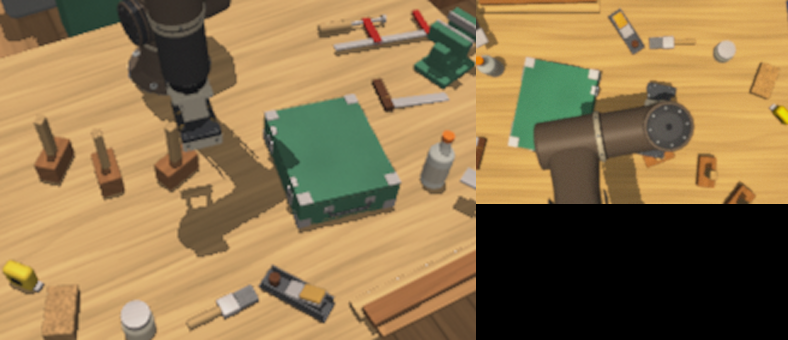

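```bash
python3 -c "
from plant import *
print(close_job())"
```

```text
the job is handed in; nothing more can be done
None
```

The mallet is in the chest's wide bay and the lid is shut. I handed the job in at about 31 s, but three things went off plan. I took the mallet farthest from the base (0.56 m), eased it over, let go and took it again 14 mm from its head. Then I laid it in the bay, pressed the knee and lowered the lid by hand at about 4–7 N.

**Final checks**
- **Lid:** the lid corners in the last picture match the computed shut position. At the end the lid read 1.445 of 1.449 rad, with the rim taking the load (22 N).
- **Bystanders:** the other mallets are standing, and the other things are where they were as far as the last picture shows. The arm is clear, with about 0 N on the tool.
- **Knee:** from the camera it had moved about 30 mm, roughly 0.6 rad, before I lowered the lid.
- **Mallet in the bay:** I judged this from the hand's position and force when I let go. I took no picture of it lying there.

**What went wrong or disagreed**
- **Mallet slid:** it slid roughly 30–50 mm upright before it began to tip. The two camera fits disagree on how far.
- **Small settle:** I pushed the handle 2–3° too far down, so the head settled a few millimetres when I let go.
- **Force peak:** the last push on the knee read about 46 N up and 54 N in all. I think it was at the fingertip, but I could not rule out the gripper body, which has a 40 N limit.

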